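# Wind in a turnbuckle and lock it with a rod

### The job

Tighten the tie-rod rig on the bench: turn its turnbuckle by the spokes, their tops going away from the robot, until it stops and both ends are drawn fully home, so that the holes of the two flat eyes line up one over the other. Then pull the lock rod out of its wooden block, put it down through both eyes until its collar sits on the upper eye, and let go. Leave the two tins, the spool and the jar where they are.

Things in the scene. Friction and masses are not known exactly. Their poses are not given: they have to be found in the camera images.
- rig: Fixed grey bed of the rig: 340 mm along y, x from -50 to 110 mm, rails up to 20 mm. Origin on the bench below the turnbuckle's middle; x points away from the robot (yaw within 0.3 rad), y along the turnbuckle. At each end a sliding grey upright 36 mm long in y, 56 mm in x, 105 mm high; inner face at |y| = 109 mm home, 20 mm more when slack; its nut sticks out to 152 mm (home).
- hub (a point): The middle of the turnbuckle, on its axis, 85 mm above the bench; axes as the rig's. Steel body 140 mm long along y, at most 38 mm across. At its middle is a boss of 19 mm radius with four radial round steel spokes, 12 mm thick, 90 degrees apart, in the plane y = 0, rounded ends 65 mm from the axis.
- turnbuckle (a joint): Turn of the body about the rig's +y, rad; grows as the top spokes go to the rig's +x (away from the robot). 0 slack, hard stop at 5.0 = both ends home; starts at 0.3 to 1.9. At value q the four spokes lean from vertical towards +x by q + k pi/2. Stays where left; friction 0.15 N m (3 to 6 N on a spoke). Each rad draws both ends in by 4 mm; several strokes on successive spokes are needed.
- eye_upper (a point): Centre of the hole at the top face of the upper steel eye: plate 34 x 34 x 8 mm, top face 75 mm above the bench, through hole 15 mm. On an arm of the left (+y) end, 92 mm to the rig's +x from the turnbuckle's axis; at rig y = 0 when home, up to 20 mm towards +y when slack. Axes as the rig's.
- eye_lower (a point): Centre of the hole, at the bottom face, of the lower flat steel eye, the same plate on an arm of the right (-y) end, 2 mm below the upper one: top face 65 mm, bottom face 57 mm above the bench. At rig y = 0 when home, up to 20 mm towards -y when slack. Axes as the rig's.
- rod_block: Wooden block 66 x 66 x 60 mm high, fixed, with an upright hole of 14 mm, on the left or the right of the rig. Origin at the centre of its underside.
- lock_rod: Dark steel rod 100 mm long, about 120 g, upright in the block's hole. Origin on its axis at the underside of its collar (28 mm wide, 5 mm thick), z up along it. Above the origin a round grip 19 mm thick, to 45 mm up; below it a 10 mm shank, 55 mm long, tapered tip. At the start the collar rests on the block, 60 mm above the bench.
- rod_tip (a point): The lower end of the lock rod's shank, on its axis, 55 mm below the collar's underside.
- tin: Bystander: open brass tin, 68 mm wide, 40 mm high, on the other side of the rig from the block. Origin at its underside's centre.
- tin2: Bystander: open brass tin, 80 mm wide, 45 mm high, beyond the rig. Origin at its underside's centre.
- spool: Bystander: dark wire spool, 48 mm wide, 42 mm high, between rig and robot. Origin at its underside's centre.
- jar: Bystander: amber glass jar, 60 mm wide, 100 mm high, beyond the rig. Origin at its underside's centre.
Not all that is in view belongs to the job. Leave any yellow look-alike of the lock_rod alone.

How it is judged:
On the way, in this order (a step that is already met when the one before it is completed fails the run):
1. the turnbuckle is wound up to its stop, both ends home (value of joint turnbuckle above 4.75 rad), for 0.2 s.
2. the lock rod is lifted out of its block (height (world z) of rod_tip above 0.08 m), for 0.1 s.
At the end, for the whole second after the job is handed in: The turnbuckle is within 0.25 rad of its stop at 5.0, and the lock rod, released and at rest, stands (within 0.2 rad of upright) through both eyes: tip at least 25 mm below the lower eye and within 8 mm of its axis, collar less than 5 mm above the upper eye (value of joint turnbuckle above 4.75 rad and horizontal distance between rod_tip and eye_lower below 0.008 m and z of rod_tip in the frame of eye_lower below -0.025 m and z of lock_rod in the frame of eye_upper below 0.005 m and angle between lock_rod's own z axis and vertical below 0.2 rad and linear speed of lock_rod below 0.02 m/s); the robot touches nothing.
It fails at once if a bystander is moved by more than 40 mm (distance of any of tin, tin2, spool, jar from where it was at the start of the episode above 0.04 m).
It also fails if it takes over 64 s, if anything falls off the work surface, if the arm or the gripper's body presses on something with over 40 N, if the wrist force passes 120 N, or if a joint passes its speed limit or range.

### The arm

A 6-joint arm with a two-finger parallel gripper is mounted at the origin on the work surface. World frame = base frame: x ahead of the robot, y to its left, z up, the work surface at z = 0. Lengths are in m, angles in rad, forces in N, time in s.
With the tool pointing down it reaches from about 0.225 to 0.875 m from the base axis. Payload 3.4 kg.
Tool frame: the origin (TCP) lies between the finger pads; the fingertips stand 8 mm ahead of it and the grasp point (between the pads) lies 11 mm behind it; z points along the fingers, y is the line along which they close (so a half turn about z gives the same grasp; the last joint's range is limited). The gripper opens to 85 mm and grips with 20 to 120 N. Pads are 22 mm wide; open, the fingers measure 114 mm over their backs; the gripper's body (76 mm by 85 mm) begins 54 mm behind the grasp point. The pads swing forward as they close: fully open they stand 13 mm farther back than shut.
Start: joints at [1.061, 0.276, 1.505, -0, 1.361, -0.121], TCP at [0.218, 0.532, 0.239] pointing down, gripper open.
Joint ranges: [-2.89, 2.89], [-0.75, 2.08], [0.22, 2.7], [-1.18, 4.32], [0.11, 2.71], [-2.7, 2.7]. Speed limits (rad/s): [2.57, 2.57, 3.14, 3.14, 3.14, 3.14].

### API

Orientations are given as a unit quaternion [w, x, y, z].
In Python, from rig import manip gives the robot as it stands.
- The arm moves only by the tool move_arm, never from a script. Its argument "deltas" is a list that holds one entry, the list of rows, each a list of 5 numbers: the shift along the tool's x, y, z normalised to -1 to 1, where 1 is 80 cm, then the turn about the tool's z normalised to -1 to 1, where 1 is 120 degrees, then the closure, from -1 (fully open) to 1 (shut). In form: [[[tx, ty, tz, twist, grip], ...]]. A call has 1 to 12 rows; each row is the pose to reach, as a shift and turn from the pose commanded when the call began, along the tool's axes at that moment; what a row does not reach only later rows make up. A row lasts 1/10 s, in which the tool goes at most 50 mm and 8.59 degrees, less where a joint would pass 70% of its speed; a pose out of reach is approached as far as the arm can. A call with a number of a shift or a turn outside -1 to 1 is refused whole. A call with a gripper value outside its range is refused whole. The fingers move at their own pace and stop on an object; "squeeze" is the grip in N (left out, the last holds). Time passes only in rows, so rows that repeat a pose let the fingers close. It gives the time, the measured TCP pose, the force, the opening and the grip force at its end, in the units of the state.
- manip.get_state(): the state, without advancing time (a new reading comes with each control period).
- manip.get_image(name): name is "scene" or "side" or "wrist"; returns the picture (400x640x3 uint8, red, green, blue); there is no depth.
- manip.camera_params(name): a dict with "fx", "fy", "cx", "cy" (pixels), "dist" ([k1, k2, p1, p2, k3] as OpenCV has them; the pictures are not rectified), "R" (3x3) and "t" (3): a world point X has camera coordinates R X + t; the wrist camera has in their place "tool_from_camera" (4x4, takes a point from camera to tool coordinates, whose origin is the TCP and whose axes are the flange's). Camera axes: x right, y down, z forward; pixel columns grow to the right and rows downward; lengths in m; the calibration is good to about 2 mm. A picture is of the moment at which its call begins: read the wrist's pose just before it. camera_params takes no time and is no camera call.
- manip.sign_off(): hands the job in; it is judged then, once.
The state is a dict: "clock": time; "qpos": joint angles; "qd": joint speeds; "effort": joint torques, N m; "position": TCP position; "ee_rot": TCP orientation; "contact_force": force on the tool from outside, world axes, zero at the start; "moment": the same for the moment, N m; "width": finger opening in m; "gripper_force": force on a finger pad.
Only numpy, scipy, OpenCV 4.12 (cv2) and the standard library are available. Lean on these libraries where they do the work, as an engineer would, in place of code of your own. Each camera call takes 0.05 s, during which the arm holds its last target. There are 200 camera calls.

## Working session

There is one attempt and no reset: what is moved stays moved. The work goes in short steps, Python scripts to look and compute and a tool call to move; the robot and the scene stay as the last step left them, time stands still between calls to the robot, and variables do not carry over. Pictures are saved under pics/ and viewed, at most 10 in all, crops included, and the job is handed in when it is done.

Besides the shell and the picture viewer there is one more tool, called by a JSON object that holds its "name" and its "arguments". move_arm: Moves the arm, as the interface text tells. Scaled input: -1 to 1 covers 80 cm each way for a shift and 120 degrees each way for a turn. Its arguments: {"type":"object","properties":{"deltas":{"type":"array","items":{"type":"array","items":{"type":"array","items":{"type":"number","minimum":-1,"maximum":1}}}},"squeeze":{"type":"number"}},"required":["deltas"]}

```bash
ls; mkdir -p pics; python3 - <<'E'
from rig import manip
import cv2, json
s=manip.get_state(); print(s)
a=manip.get_image("scene"); b=manip.get_image("side")
for n,i in(("scene",a),("side",b)): cv2.imwrite(f"pics/{n}0.png",i[:,:,::-1])
for n in("scene","side","wrist"): print(n,manip.camera_params(n))
E
```

```text
pics
{'clock': 0.0, 'qpos': array([ 1.06098893e+00,  2.76598563e-01,  1.50612981e+00, -1.15902687e-05,
        1.36068757e+00, -1.21030062e-01]), 'qd': array([ 0.00193432, -0.00018088, -0.00094188, -0.00066294,  0.00335371,
       -0.00013279]), 'effort': array([-7.81722483e-04, -4.16779912e+01, -2.45805717e+01, -4.85939145e-04,
        1.11929866e-02, -1.39266297e-05]), 'position': array([0.21773285, 0.53163261, 0.23843898]), 'ee_rot': array([-2.77418882e-04,  1.93165482e-01,  9.81165769e-01, -8.68429356e-04]), 'contact_force': array([-0.24966391, -0.95513746,  0.63716402]), 'moment': array([ 0.00467606,  0.00036358, -0.04996346]), 'gripper_force': 0.0, 'width': 0.08543812452116553}
scene {'fx': 418.58165273506734, 'fy': 418.58165273506734, 'cx': 317.0781240657134, 'cy': 200.04552484743348, 'dist': array([0.00669228, 0.        , 0.        , 0.        , 0.        ]), 'R': array([[-0.79456115,  0.60712064, -0.00878123],
       [ 0.34547545,  0.44014885, -0.82880378],
       [-0.49931884, -0.66156898, -0.55947045]]), 't': array([ 0.45556333, -0.10302993,  1.51373925])}
side {'fx': 490.
[... 228 characters left out ...]
      [-0.07081961, -0.54614448, -0.83469204],
       [ 0.11806369,  0.82632154, -0.55068474]]), 't': array([-0.53695199,  0.09380999,  1.13177301])}
wrist {'fx': 353.43033828036306, 'fy': 353.43033828036306, 'cx': 321.6141461678138, 'cy': 191.71448352313, 'dist': array([-0.03569322,  0.        ,  0.        ,  0.        ,  0.        ]), 'tool_from_camera': array([[ 1.76492329e-04, -9.51181753e-01, -3.08631238e-01,
         7.90484634e-02],
       [ 9.99999725e-01,  3.90317691e-04, -6.31079298e-04,
        -6.23901931e-04],
       [ 7.20735345e-04, -3.08631041e-01,  9.51181560e-01,
        -1.35727596e-01],
       [ 0.00000000e+00,  0.00000000e+00,  0.00000000e+00,
         1.00000000e+00]])}
```

View pics/scene0.png

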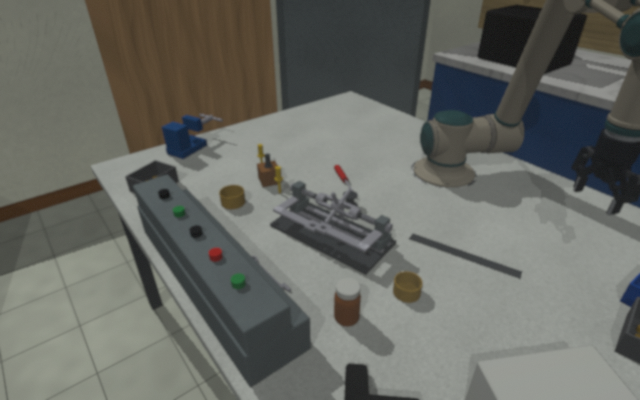

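View pics/side0.png

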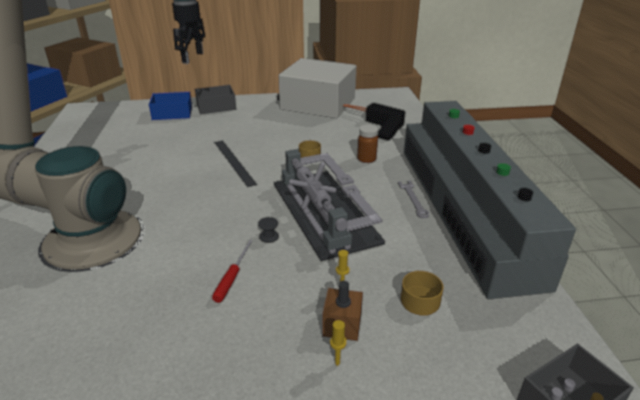

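The scene view shows the rig around (335,225), with the block at (267,172). In the side view, the rig is around (325,195). A dark rod stands in the brown block at (343,300), with yellow look-alikes at (342,263) and (338,338). The dark one in the wooden block fits the description, so I'll confirm it in an enlarged crop.

```bash
cat > h.py <<'E'
import numpy as np, cv2
from rig import manip
from scipy.spatial.transform import Rotation as Rn
def cam(name,s=None):
    c=manip.camera_params(name); K=np.array([[c['fx'],0,c['cx']],[0,c['fy'],c['cy']],[0,0,1]])
    if name=='wrist':
        s=s or manip.get_state(); q=s['ee_rot']; T=np.eye(4)
        T[:3,:3]=Rn.from_quat([q[1],q[2],q[3],q[0]]).as_matrix(); T[:3,3]=s['position']
        W=np.linalg.inv(T@c['tool_from_camera']); return K,c['dist'],W[:3,:3],W[:3,3]
    return K,c['dist'],c['R'],c['t']
def ray(C,px):
    K,d,R,t=C; u=cv2.undistortPoints(np.array([[px]],float),K,d)[0,0]
    return -R.T@t, R.T@np.array([u[0],u[1],1])
def onz(C,px,z):
    o,d=ray(C,px); return o+d*(z-o[2])/d[2]
def proj(C,X):
    K,d,R,t=C; return cv2.projectPoints(np.array(X,float).reshape(-1,3),cv2.Rodrigues(R)[0],t,K,d)[0][:,0]
E
python3 - <<'E'
from h import *
b=cv2.imread('pics/side0.png'); cv2.imwrite('pics/c1.png',cv2.resize(b[130:350,250:460],None,fx=2.7,fy=2.7,interpolation=cv2.INTER_CUBIC))
C=cam('side')
for n,p,z in [('collar',(344,303),.06),('rodtop',(344,284),.105),('bed near L',(322,255),0.01),('bed near R',(384,238),.01),('bed farleft',(275,181),.01),('tin2',(421,305),0),('tin',(310,155),0),('jar',(367,158),0),('spool',(268,240),0),('hub',(318,190),.085)]:
    print(n,onz(C,p,z).round(3))
E
```

```text
collar [ 0.531 -0.339  0.06 ]
rodtop [ 0.53  -0.337  0.105]
bed near L [ 0.518 -0.143  0.01 ]
bed near R [ 0.667 -0.103  0.01 ]
bed farleft [0.433 0.178 0.01 ]
tin2 [ 0.692 -0.307  0.   ]
tin [0.546 0.33  0.   ]
jar [0.712 0.29  0.   ]
spool [ 0.404 -0.063  0.   ]
hub [0.528 0.002 0.085]
```

View pics/c1.png

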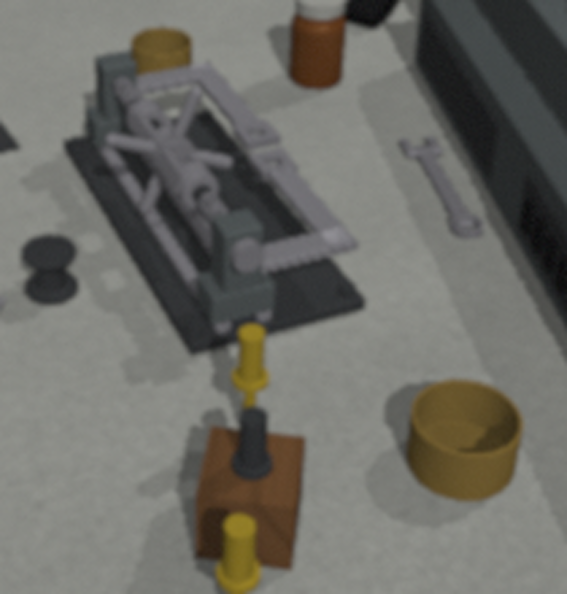

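The crop confirms it: the dark rod stands in the wooden block at crop (252,440), and the yellow look-alikes stand on either side at (250,360) and (238,555). The rig yaw is about 0.26 and its origin about (0.52,0.03). Next I'll take the wrist camera over the hub.

{"name": "move_arm", "arguments": {"deltas": [[[-0.55,-0.46,-0.08,-0.31,1],[-0.55,-0.46,-0.08,-0.31,1],[-0.55,-0.46,-0.08,-0.31,1],[-0.55,-0.46,-0.08,-0.31,1],[-0.55,-0.46,-0.08,-0.31,1],[-0.55,-0.46,-0.08,-0.31,1],[-0.55,-0.46,-0.08,-0.31,1],[-0.55,-0.46,-0.08,-0.31,1],[-0.55,-0.46,-0.08,-0.31,1],[-0.55,-0.46,-0.08,-0.31,1],[-0.55,-0.46,-0.08,-0.31,1],[-0.55,-0.46,-0.08,-0.31,1]]]}}

```text
clock: 1.3
position: [0.4863, 0.0223, 0.3033]
ee_rot: [0.0, -0.129, 0.992, -0.0]
contact_force: [0.0, 0.2, 0.5]
width: 0.0001
gripper_force: 0.0
```

{"name": "move_arm", "arguments": {"deltas": [[[0,0,0,0,1],[0,0,0,0,1],[0,0,0,0,1]]]}}

```text
clock: 1.6
position: [0.4848, 0.0256, 0.3028]
ee_rot: [-0.001, -0.13, 0.991, 0.001]
contact_force: [-0.3, 0.2, 0.0]
width: 0.0001
gripper_force: 0.0
```

```bash
python3 - <<'E'
from h import *
s=manip.get_state(); print({k:s[k] for k in('clock','position','ee_rot','contact_force','width')})
b=manip.get_image('wrist')[:,:,::-1]; cv2.imwrite('pics/w1.png',b); np.save('w1s.npy',np.r_[s['position'],s['ee_rot']])
E
```

```text
{'clock': 1.6, 'position': array([0.48483132, 0.02560108, 0.30283522]), 'ee_rot': array([-6.63020307e-04, -1.30140543e-01,  9.91495183e-01,  5.49161684e-04]), 'contact_force': array([-0.33835752,  0.23801422,  0.01989527]), 'width': 8.817160175515256e-05}
```

View pics/w1.png

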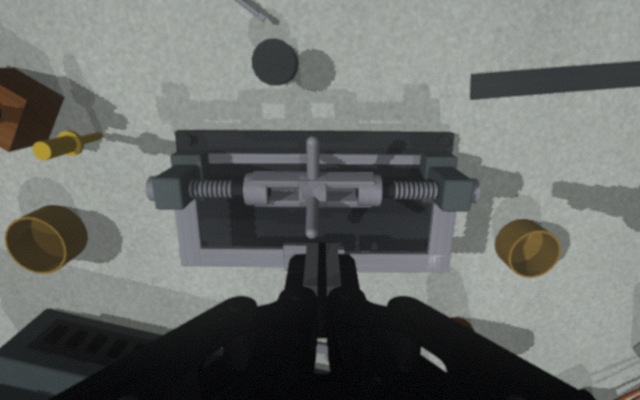

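The wrist view shows the turnbuckle along row 188, with the boss at (313,188) and spoke tips at (312,138) and (312,237). The nuts are at (148,190) and (478,190). The block is at far left and the spool at the top (robot side).

```bash
python3 - <<'E'
from h import *
a=np.load('w1s.npy'); C=cam('wrist',dict(position=a[:3],ee_rot=a[3:]))
L=onz(C,(150,190),.085);R=onz(C,(476,190),.085);H=onz(C,(313,188),.104)
print('nuts',L,R,'mid',(L+R)/2,'yaw',np.arctan2(-(R-L)[0],(R-L)[1]),'len',np.linalg.norm(R-L),'bossz104',H)
e1=onz(C,(176,131),.012);e2=onz(C,(453,131),.012);print('bed',e1,e2,np.linalg.norm(e1-e2),np.arctan2(-(e2-e1)[0],(e2-e1)[1]),(e1+e2)/2)
yaw=np.arctan2(-(R-L)[0],(R-L)[1]); h=(L+R)/2
X=np.array([np.cos(yaw),np.sin(yaw),0])
print('eye px',proj(C,[h+.092*X+[0,0,-.01]]),'cam',-C[2].T@C[3],'hubpx',proj(C,[h]))
for d in range(-45,50,10):
    print(d,[proj(C,[h+.065*(np.sin(t)*X+np.array([0,0,np.cos(t)]))])[0].round(0) for t in np.radians([d-90,d,d+90])])
S=cam('side');print('yellow',onz(S,(343,279),0),onz(S,(338,363),0))
E
```

```text
nuts [ 0.56366476 -0.1419188   0.085     ] [0.47462017 0.19128114 0.085     ] mid [0.51914246 0.02468117 0.085     ] yaw 0.26113827014396357 len 0.344892943058972 bossz104 [0.51114499 0.02326614 0.104     ]
bed [ 0.51225637 -0.14996197  0.012     ] [0.42583049 0.1737191  0.012     ] 0.335020703954251 0.2609223298099043 [0.46904343 0.01187856 0.012     ]
eye px [[313.627971   263.09376353]] cam [0.40842699 0.00459332 0.43865617] hubpx [[312.80938496 189.98667458]]
-45 [array([313., 139.]), array([311., 156.]), array([312., 250.])]
-35 [array([313., 134.]), array([311., 168.]), array([312., 252.])]
-25 [array([313., 130.]), array([311., 180.]), array([313., 253.])]
-15 [array([313., 128.]), array([311., 193.]), array([313., 251.])]
-5 [array([312., 127.]), array([311., 206.]), array([313., 248.])]
5 [array([312., 129.]), array([311., 218.]), array([313., 243.])]
15 [array([312., 132.]), array([311., 229.]), array([314., 238.])]
25 [array([312., 138.]), array([312., 238.]), array([314., 231.])]
35 [array([311., 146.]), array([312., 245.]), array([314., 223.])]
45 [array([311., 156.]), array([312., 250.]), array([314., 215.])]
yellow [ 0.55271723 -0.21367614  0.        ] [ 0.50845368 -0.42013173  0.        ]
```

The hub is at about (0.519,0.025), the rig yaw is 0.261 and q0 is about 0.44. The first spoke to push leans -65°. I'll lower the shut fingers behind it.

{"name": "move_arm", "arguments": {"deltas": [[[0.075,-0.01,0.03,0,1],[0.075,-0.01,0.03,0,1],[0.075,-0.01,0.1,0,1],[0.075,-0.01,0.16,0,1],[0.075,-0.01,0.2,0,1],[0.075,-0.01,0.23,0,1],[0.075,-0.01,0.245,0,1],[0.075,-0.01,0.245,0,1]]]}}

```text
clock: 2.45
position: [0.4276, 0.0031, 0.1058]
ee_rot: [-0.002, -0.131, 0.991, 0.001]
contact_force: [-0.6, 0.2, -0.4]
width: -0.0002
gripper_force: 0.0
```

{"name": "move_arm", "arguments": {"deltas": [[[-0.015,0,0,0,1],[-0.025,0,0,0,1],[-0.035,0,-0.003,0,1],[-0.045,0,-0.006,0,1],[-0.055,0,-0.01,0,1],[-0.065,0,-0.012,0,1],[-0.075,0,-0.012,0,1],[-0.085,0,-0.012,0,1],[-0.095,0,-0.012,0,1]]]}}

```text
clock: 3.35
position: [0.4538, 0.0087, 0.1134]
ee_rot: [-0.056, -0.137, 0.989, -0.007]
contact_force: [-80.7, -49.2, 47.4]
width: 0.0
gripper_force: 48.3
```

```bash
python3 - <<'E'
from h import *
d=manip.get_state()['position']-[.519,.025,0]; print(d[0]*.966+d[1]*.258,-d[0]*.258+d[1]*.966,d[2])
b=manip.get_image('side')[130:260,250:400,::-1]; cv2.imwrite('pics/s2.png',cv2.resize(b,None,fx=4,fy=4,interpolation=cv2.INTER_CUBIC))
E
```

```text
-0.0672190752539651 0.0010667710031500542 0.11342887663358965
```

View pics/s2.png

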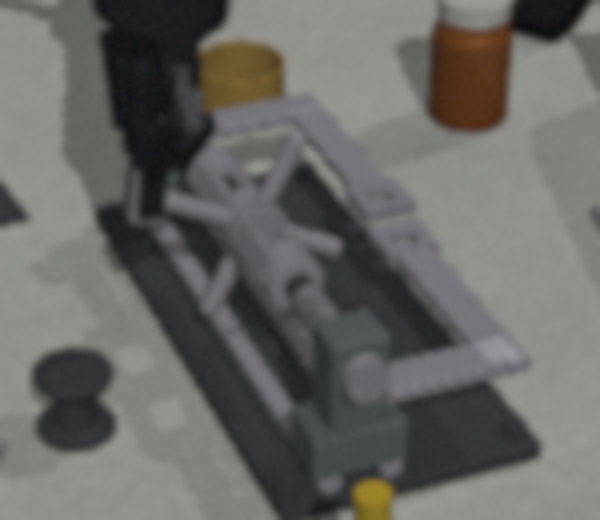

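The push jammed: the spoke lies too flat, so the force stays inside the friction cone. In the picture the fingertips at (150,200) press on the end of the spoke at (180,205). I'll retract and push the upright spoke from inside the wedge instead.

{"name": "move_arm", "arguments": {"deltas": [[[0.08,0,0,0,1],[0.09,0,0,0,1],[0.09,0,-0.06,0,1],[0.09,0,-0.09,0,1]]]}}

```text
clock: 3.8
position: [0.4345, 0.0026, 0.192]
ee_rot: [0.002, -0.13, 0.992, -0.001]
contact_force: [1.6, -1.2, -0.1]
width: 0.0006
gripper_force: 0.0
```

```bash
python3 - <<'E'
from h import *
s=manip.get_state();d=s['position']-[.519,.025,0]; print(d[0]*.966+d[1]*.258,-d[0]*.258+d[1]*.966,d[2],s['ee_rot'])
C=cam('side');X=np.array([.966,.258,0]);h=np.array([.519,.025,.085])
f=lambda p:((p-[250,130])*4).round(0)
print('hub',f(proj(C,[h])))
for t in range(-95,70,10): print(t,f(proj(C,[h+.065*(np.sin(np.radians(t))*X+[0,0,np.cos(np.radians(t))])])))
E
```

```text
-0.08745738616277794 0.0001396982391554391 0.19202239522166528 [ 2.29725612e-03 -1.29635732e-01  9.91558888e-01 -5.21056344e-04]
hub [[252. 221.]]
-95 [[149. 251.]]
-85 [[149. 235.]]
-75 [[151. 218.]]
-65 [[157. 201.]]
-55 [[166. 184.]]
-45 [[177. 169.]]
-35 [[191. 155.]]
-25 [[207. 143.]]
-15 [[224. 134.]]
-5 [[242. 127.]]
5 [[260. 124.]]
15 [[278. 123.]]
25 [[295. 126.]]
35 [[310. 131.]]
45 [[324. 139.]]
55 [[335. 149.]]
65 [[343. 162.]]
```

{"name": "move_arm", "arguments": {"deltas": [[[-0.05,0,0,0,1],[-0.097,0,0,0,1],[-0.097,0,0.05,0,1],[-0.097,0,0.085,0,1],[-0.097,0,0.093,0,1],[-0.097,0,0.093,0,1],[-0.105,0,0.093,0,1],[-0.113,0,0.093,0,1]]]}}

```text
clock: 4.6
position: [0.5188, 0.0254, 0.1154]
ee_rot: [-0.003, -0.13, 0.991, -0.0]
contact_force: [-7.4, -3.1, -0.0]
width: 0.0002
gripper_force: 3.2
```

```bash
cat > st.py <<'E'
from h import *
s=manip.get_state();d=s['position']-[.519,.025,0]; print((d[0]*.966+d[1]*.258).round(4),(-d[0]*.258+d[1]*.966).round(4),d[2].round(4),s['contact_force'].round(1),s['clock'])
E
python3 st.py
```

```text
-0.0001 0.0004 0.1154 [-7.4 -3.1 -0. ] 4.6
```

{"name": "move_arm", "arguments": {"deltas": [[[-0.008,0,0,0,1],[-0.016,0,0,0,1],[-0.026,0,0,0,1],[-0.026,0,0,0,1],[-0.022,0,-0.03,0,1],[-0.022,0,-0.075,0,1],[0.03,0,-0.075,0,1],[0.08,0,-0.075,0,1],[0.08,0,-0.04,0,1],[0.08,0,0,0,1],[0.08,0,0,0,1]]]}}

```text
clock: 5.7
position: [0.4573, 0.0096, 0.1131]
ee_rot: [-0.002, -0.13, 0.992, 0.001]
contact_force: [-1.3, 0.3, -0.6]
width: 0.0002
gripper_force: 0.0
```

{"name": "move_arm", "arguments": {"deltas": [[[-0.01,0,0,0,1],[-0.02,0,0,0,1],[-0.03,0,0,0,1],[-0.04,0,0,0,1]]]}}

```text
clock: 6.1
position: [0.4905, 0.0177, 0.1156]
ee_rot: [-0.0, -0.13, 0.991, -0.0]
contact_force: [-4.2, -1.1, 3.4]
width: -0.0001
gripper_force: 2.1
```

```bash
python3 st.py
```

```text
-0.0294 0.0003 0.1156 [-4.2 -1.1  3.4] 6.1
```

{"name": "move_arm", "arguments": {"deltas": [[[-0.01,0,0,0,1],[-0.02,0,0,0,1],[-0.03,0,0,0,1],[-0.04,0,0,0,1],[-0.05,0,0,0,1],[-0.062,0,0,0,1],[-0.062,0,0,0,1]]]}}

```text
clock: 6.8
position: [0.5394, 0.031, 0.1144]
ee_rot: [0.001, -0.13, 0.992, 0.0]
contact_force: [-1.8, 0.7, 1.2]
width: -0.0
gripper_force: 0.7
```

{"name": "move_arm", "arguments": {"deltas": [[[0.004,0,-0.03,0,1],[0.004,0,-0.075,0,1],[0.05,0,-0.075,0,1],[0.105,0,-0.075,0,1],[0.105,0,-0.04,0,1],[0.105,0,0,0,1],[0.105,0,0,0,1],[0.09,0,0,0,1],[0.08,0,0,0,1],[0.07,0,0,0,1],[0.06,0,0,0,1],[0.05,0,0,0,1]]]}}

```text
clock: 8.0
position: [0.5004, 0.0204, 0.1152]
ee_rot: [0.0, -0.13, 0.992, -0.0]
contact_force: [-3.1, -1.3, 3.5]
width: -0.0
gripper_force: 1.8
```

```bash
python3 st.py
```

```text
-0.0192 0.0003 0.1152 [-3.1 -1.3  3.5] 8.0
```

{"name": "move_arm", "arguments": {"deltas": [[[-0.01,0,0,0,1],[-0.02,0,0,0,1],[-0.03,0,0,0,1],[-0.04,0,0,0,1],[-0.05,0,0,0,1],[-0.05,0,0,0,1]]]}}

```text
clock: 8.6
position: [0.5392, 0.0309, 0.1144]
ee_rot: [0.0, -0.13, 0.992, 0.0]
contact_force: [-1.5, -0.0, 1.6]
width: 0.0003
gripper_force: 0.8
```

{"name": "move_arm", "arguments": {"deltas": [[[0.004,0,-0.03,0,1],[0.004,0,-0.075,0,1],[0.05,0,-0.075,0,1],[0.105,0,-0.075,0,1],[0.105,0,-0.04,0,1],[0.105,0,0,0,1],[0.105,0,0,0,1],[0.09,0,0,0,1],[0.08,0,0,0,1],[0.07,0,0,0,1],[0.06,0,0,0,1],[0.055,0,0,0,1]]]}}

```text
clock: 9.8
position: [0.4971, 0.0194, 0.1152]
ee_rot: [0.001, -0.13, 0.992, -0.0]
contact_force: [-2.6, -0.7, 2.9]
width: -0.0001
gripper_force: 1.6
```

```bash
python3 st.py
```

```text
-0.0226 0.0002 0.1152 [-2.6 -0.7  2.9] 9.8
```

{"name": "move_arm", "arguments": {"deltas": [[[-0.005,0,0,0,1],[-0.008,0,0,0,1],[-0.01,0,0,0,1]]]}}

```text
clock: 10.1
position: [0.5022, 0.021, 0.1145]
ee_rot: [-0.001, -0.13, 0.992, -0.0]
contact_force: [-6.1, -2.1, 4.4]
width: 0.0002
gripper_force: 3.1
```

{"name": "move_arm", "arguments": {"deltas": [[[-0.003,0,0,0,1],[-0.004,0,0,0,1],[-0.004,0,0,0,1]]]}}

```text
clock: 10.4
position: [0.5047, 0.0217, 0.1145]
ee_rot: [-0.002, -0.13, 0.992, -0.0]
contact_force: [-6.0, -2.1, 4.6]
width: -0.0002
gripper_force: 3.2
```

```bash
python3 st.py
```

```text
-0.0147 0.0005 0.1145 [-6.  -2.1  4.6] 10.4
```

{"name": "move_arm", "arguments": {"deltas": [[[-0.003,0,0,0,1],[-0.006,0,0,0,1],[-0.006,0,0,0,1]]]}}

```text
clock: 10.7
position: [0.5094, 0.0229, 0.1145]
ee_rot: [-0.002, -0.13, 0.992, -0.0]
contact_force: [-5.8, -2.0, 5.9]
width: 0.0001
gripper_force: 3.8
```

{"name": "move_arm", "arguments": {"deltas": [[[-0.003,0,0,0,1],[-0.005,0,0,0,1],[-0.005,0,0,0,1]]]}}

```text
clock: 11.0
position: [0.5097, 0.023, 0.1144]
ee_rot: [-0.005, -0.13, 0.991, -0.001]
contact_force: [-11.6, -5.2, 10.9]
width: -0.0002
gripper_force: 8.1
```

```bash
python3 st.py
```

```text
-0.0095 0.0005 0.1144 [-11.6  -5.2  10.9] 11.0
```

It is at the stop: the force went up with no motion. I'll push slightly more, then lift and look at the eyes.

{"name": "move_arm", "arguments": {"deltas": [[[-0.003,0,0,0,1],[-0.003,0,0,0,1],[-0.003,0,0,0,1],[0.003,0,0,0,1],[0.003,0,-0.06,0,1],[0.003,0,-0.12,0,1],[-0.03,0,-0.18,0,1],[-0.08,0,-0.2,0,1],[-0.08,0,-0.2,0,1],[-0.08,0,-0.2,0,1],[-0.08,0,-0.2,0,1]]]}}

```text
clock: 12.1
position: [0.5757, 0.0408, 0.2732]
ee_rot: [-0.001, -0.13, 0.992, 0.0]
contact_force: [-0.2, 0.2, -0.8]
width: -0.0002
gripper_force: 0.0
```

```bash
python3 st.py; python3 - <<'E'
from h import *
s=manip.get_state()
b=manip.get_image('wrist')[:,:,::-1]; cv2.imwrite('pics/w2.png',b); np.save('w2s.npy',np.r_[s['position'],s['ee_rot']])
C=cam('wrist',s);X=np.array([.966,.258,0]);h=np.array([.519,.025,.085])
p=proj(C,[h+.092*X+[0,0,-.01]])[0];print(p)
u,v=p.astype(int); a=b[max(v-60,0):v+60,u-80:u+80]; cv2.imwrite('pics/w2c.png',cv2.resize(a,None,fx=5,fy=5,interpolation=cv2.INTER_CUBIC)); print(u-80,max(v-60,0))
E
```

```text
0.0589 0.0006 0.2732 [-0.2  0.2 -0.8] 12.1
[321.5436828  196.26611558]
241 136
```

View pics/w2c.png

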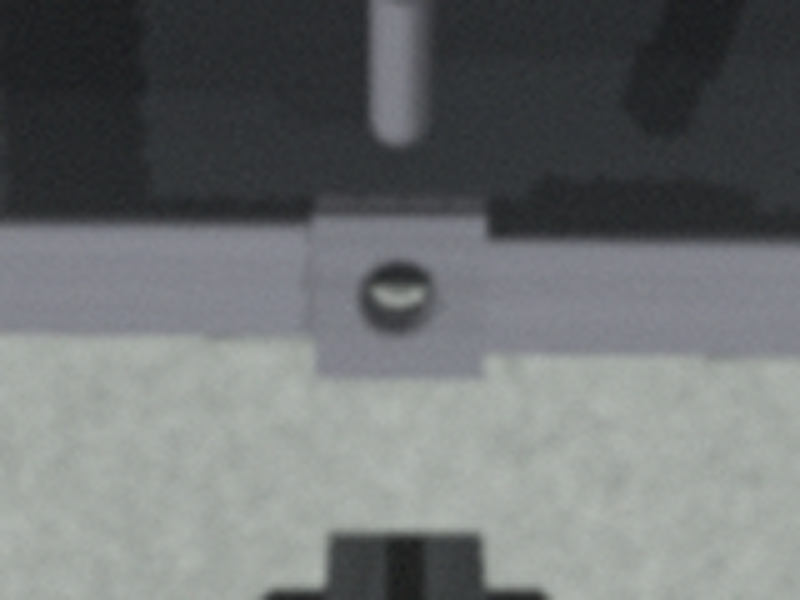

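The eyes are aligned, with the hole at crop (397,297), i.e. pixel (320,195). Now to look at the rod from near.

{"name": "move_arm", "arguments": {"deltas": [[[0.22,-0.443,0,0,0],[0.22,-0.443,0,0,0],[0.22,-0.443,0,0,0],[0.22,-0.443,0,0,0],[0.22,-0.443,0,0,0],[0.22,-0.443,0,0,0],[0.22,-0.443,0,0,0],[0.22,-0.443,0,0,0],[0.22,-0.443,0,0,0],[0.22,-0.443,0,0,0],[0.22,-0.443,0,0,0]]]}}

```text
clock: 13.25
position: [0.4974, -0.3456, 0.274]
ee_rot: [-0.0, -0.13, 0.992, 0.001]
contact_force: [0.1, 0.6, -0.0]
width: 0.043
gripper_force: 0.0
```

```bash
python3 st.py; python3 - <<'E'
from h import *
a=np.load('w2s.npy'); print('eye',onz(cam('wrist',dict(position=a[:3],ee_rot=a[3:])),(320.2,195.2),.075))
s=manip.get_state(); print(s['width'],s['position'],s['qpos'])
b=manip.get_image('wrist')[:,:,::-1]; cv2.imwrite('pics/w3.png',b); np.save('w3s.npy',np.r_[s['position'],s['ee_rot']])
E
```

```text
-0.1165 -0.3525 0.274 [ 0.1  0.6 -0. ] 13.25
eye [0.60713658 0.04715637 0.075     ]
0.04296385240594204 [ 0.49741543 -0.34564617  0.2739924 ] [-7.22675503e-01  3.07223416e-01  1.37420701e+00  9.57747812e-04
  1.46183781e+00 -2.55440911e+00]
```

View pics/w3.png

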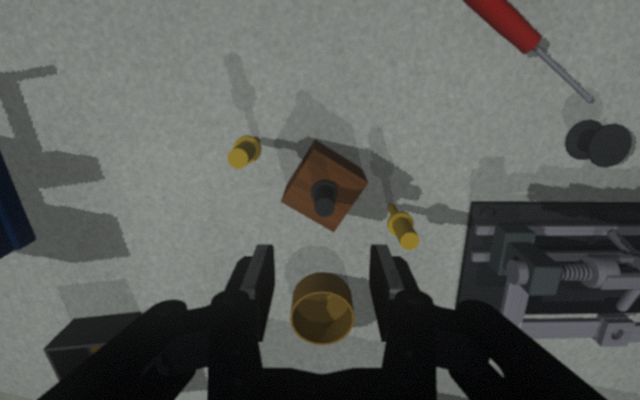

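The rod is at (324,195) in the brown block, with yellow decoys at (240,153) and (405,235). There is clearance for fingers closing along image columns.

```bash
python3 - <<'E'
from h import *
a=np.load('w3s.npy'); C=cam('wrist',dict(position=a[:3],ee_rot=a[3:])); b=cv2.imread('pics/w3.png')
r=b[160:235,280:370].astype(int); sat=r[:,:,2]-r[:,:,0]
m=((sat<18)&(r.max(2)<75)).astype('uint8')
n,l,st,c=cv2.connectedComponentsWithStats(m)
for i in range(1,n):
    if st[i,4]>40: print(st[i]+[280,160,0,0,0],c[i]+[280,160])
for X in [(.53,-.338)]:
    print(proj(C,[[*X,.06],[*X,.105]]))
k=max(range(1,n),key=lambda i:st[i,4] if abs(c[i][0]-44)<15 and abs(c[i][1]-38)<20 else 0)
ys,xs=np.where(l==k)
for y in range(ys.min(),ys.max()+1): 
    q=xs[ys==y]; print(y+160,q.min()+280,q.max()+280,end=' | ')
E
```

```text
[334 160  34  22 260] [352.93461538 166.94230769]
[311 180  27  37 751] [324.06125166 196.85486019]
[[320.98293785 191.38808985]
 [320.94017138 206.42800765]]
180 321 327 | 181 319 330 | 182 317 333 | 183 315 334 | 184 314 334 | 185 314 335 | 186 313 335 | 187 312 336 | 188 312 336 | 189 311 336 | 190 311 336 | 191 311 337 | 192 311 337 | 193 311 337 | 194 311 337 | 195 311 337 | 196 311 336 | 197 312 336 | 198 312 336 | 199 313 335 | 200 313 335 | 201 314 335 | 202 315 334 | 203 315 334 | 204 315 334 | 205 315 333 | 206 315 333 | 207 315 333 | 208 315 333 | 209 315 333 | 210 315 333 | 211 316 332 | 212 316 332 | 213 317 331 | 214 318 330 | 215 320 328 | 216 323 325 |
```

```bash
python3 - <<'E'
from h import *
a=np.load('w3s.npy'); C=cam('wrist',dict(position=a[:3],ee_rot=a[3:]))
A=onz(C,(324.1,193),.0635);B=onz(C,(324.2,207),.105); print(A,B)
r=(A+B)/2; s=manip.get_state(); q=s['ee_rot']; Rm=Rn.from_quat([q[1],q[2],q[3],q[0]]).as_matrix()
d=r-s['position']; d[2]=0; print(Rm.T@d, (Rm.T@d)/.8)
E
```

```text
[ 0.52976686 -0.33473349  0.0635    ] [ 0.52976902 -0.33496064  0.105     ]
[-3.36573993e-02  1.88766577e-03  4.20746543e-06] [-4.20717491e-02  2.35958222e-03  5.25933179e-06]
```

{"name": "move_arm", "arguments": {"deltas": [[[-0.042,0.002,0,0,0],[-0.042,0.002,0.06,0,0],[-0.042,0.002,0.12,0,0],[-0.042,0.002,0.17,0,0],[-0.042,0.002,0.21,0,0],[-0.042,0.002,0.242,0,0],[-0.042,0.002,0.242,0,0],[-0.042,0.002,0.242,0,0]]]}}

```text
clock: 14.1
position: [0.5305, -0.3357, 0.0814]
ee_rot: [0.0, -0.131, 0.991, 0.0]
contact_force: [0.3, 0.9, 0.2]
width: 0.0428
gripper_force: 0.0
```

{"name": "move_arm", "arguments": {"deltas": [[[0,0,0,0,0.6],[0,0,0,0,1],[0,0,0,0,1],[0,0,0,0,1],[0,0,0,0,1]]], "squeeze": 45}}

```text
clock: 14.6
position: [0.5309, -0.3366, 0.0831]
ee_rot: [0.002, -0.13, 0.992, -0.0]
contact_force: [-0.0, 3.0, 7.3]
width: 0.0176
gripper_force: 43.8
```

```bash
python3 st.py; python3 -c "
from h import *
print(manip.get_state()['position'],manip.get_state()['width'])"
```

```text
-0.0818 -0.3523 0.0831 [-0.   3.   7.3] 14.6
[ 0.53088537 -0.33655223  0.08314737] 0.01763849967750567
```

{"name": "move_arm", "arguments": {"deltas": [[[0,0,-0.02,0,1],[0,0,-0.04,0,1],[0,0,-0.065,0,1],[0,0,-0.09,0,1],[0,0,-0.12,0,1],[0,0,-0.15,0,1],[0,0,-0.15,0,1],[0,0,-0.15,0,1]]]}}

```text
clock: 15.4
position: [0.5298, -0.337, 0.2011]
ee_rot: [0.0, -0.13, 0.992, -0.0]
contact_force: [-0.3, 0.4, -2.3]
width: 0.0178
gripper_force: 44.0
```

```bash
python3 st.py; python3 - <<'E'
from h import *
s=manip.get_state(); print(s['width'],s['position'],s['qpos'][5],s['ee_rot'])
b=manip.get_image('wrist')[:,:,::-1]; w=b[150:400,200:440]
v=manip.get_image('side')[:,:,::-1]; u=v[180:320,270:430]
o=np.hstack([cv2.resize(w,(384,400)),cv2.resize(u,(416,400),interpolation=cv2.INTER_CUBIC)]); cv2.imwrite('pics/g.png',o)
q=s['ee_rot']; Rm=Rn.from_quat([q[1],q[2],q[3],q[0]]).as_matrix()
d=np.array([.6071,.0472,0])-s['position']; d[2]=0; print((Rm.T@d)/.8)
E
```

```text
-0.083 -0.3525 0.2011 [-0.3  0.4 -2.3] 15.4
0.01777786350631719 [ 0.5297626  -0.33699633  0.20106088] -2.5083289210042454 [ 3.52747333e-04 -1.29789481e-01  9.91541405e-01 -4.56432205e-04]
[-2.17022088e-01  4.39183784e-01 -3.11638455e-04]
```

View pics/g.png

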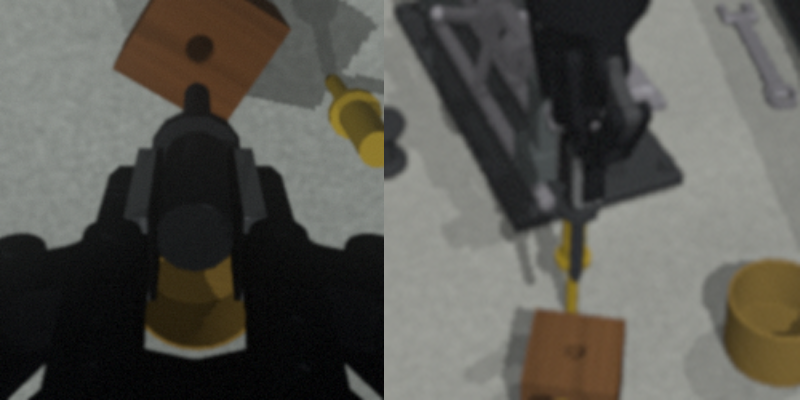

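The rod is gripped upright. The tip shows at about (323,204) in the wrist image and the block's hole is empty. I'll measure the tip in the tool frame with the same camera.

```bash
python3 - <<'E'
from h import *
s=manip.get_state(); C=cam('wrist',s); b=manip.get_image('wrist')[:,:,::-1]
q=s['ee_rot']; Rm=Rn.from_quat([q[1],q[2],q[3],q[0]]).as_matrix()
g=b.max(2)
for y in range(198,226,2):
    r=b[y,290:360].astype(int); m=(r.max(1)<60)&((r[:,2]-r[:,0])<15); x=np.where(m)[0]
    if len(x): print(y,x.min()+290,x.max()+290,len(x))
for dx in (0,):
  for zt in (.078,.023):
    P=s['position']+Rm@np.array([0,0,zt]); print(zt,proj(C,[P]),proj(C,[P+Rm@np.array([.003,0,0])]))
np.save('w4s.npy',np.r_[s['position'],s['ee_rot']]); cv2.imwrite('pics/w4.png',b)
E
```

```text
204 318 327 10
206 317 328 12
208 316 329 14
210 316 329 14
212 316 329 14
214 316 330 15
216 316 330 15
218 315 330 16
220 314 331 18
222 310 334 25
224 306 338 33
0.078 [[322.58724509 206.75942012]] [[322.59206767 202.3750236 ]]
0.023 [[322.75504032 245.3292834 ]] [[322.76233899 239.84636366]]
```

{"name": "move_arm", "arguments": {"deltas": [[[-0.03,0.06,-0.03,0,1],[-0.217,0.439,-0.03,0,1],[-0.217,0.439,-0.03,0,1],[-0.217,0.439,-0.03,0,1],[-0.217,0.439,-0.03,0,1],[-0.217,0.439,-0.03,0,1],[-0.217,0.439,-0.03,0,1],[-0.217,0.439,-0.03,0,1],[-0.217,0.439,-0.03,0,1],[-0.217,0.439,-0.03,0,1],[-0.217,0.439,-0.03,0,1]]]}}

```text
clock: 16.65
position: [0.6066, 0.0464, 0.2239]
ee_rot: [-0.001, -0.13, 0.992, -0.0]
contact_force: [-0.3, 0.5, -1.3]
width: 0.0176
gripper_force: 44.3
```

{"name": "move_arm", "arguments": {"deltas": [[[0,0,0.02,0,1],[0,0,0.05,0,1],[0,0,0.07,0,1],[0,0,0.07,0,1],[0,0,0.07,0,1],[0,0,0.07,0,1]]]}}

```text
clock: 17.25
position: [0.6079, 0.0464, 0.1701]
ee_rot: [0.001, -0.129, 0.992, -0.0]
contact_force: [0.1, 0.1, 0.1]
width: 0.0178
gripper_force: 44.3
```

```bash
python3 - <<'E'
from h import *
s=manip.get_state(); C=cam('wrist',s); b=manip.get_image('wrist')[:,:,::-1]
print(s['position'],s['ee_rot'],s['contact_force'])
q=s['ee_rot']; Rm=Rn.from_quat([q[1],q[2],q[3],q[0]]).as_matrix()
d=np.array([.6071,.0472,0])-s['position']; d[2]=0; print((Rm.T@d))
print(proj(C,[[.6071,.0472,.075],s['position']+Rm@[0,0,.078]]))
cv2.imwrite('pics/i.png',cv2.resize(b[150:270,240:400],None,fx=5,fy=5,interpolation=cv2.INTER_CUBIC))
E
```

```text
[0.60794354 0.04635886 0.1700671 ] [ 1.05044423e-03 -1.29269693e-01  9.91608898e-01 -1.93101842e-04] [0.05916295 0.06062201 0.06166401]
[ 5.99701452e-04  1.02928188e-03 -1.89310892e-06]
[[324.13788495 197.05201142]
 [322.59223283 206.75173447]]
```

View pics/i.png

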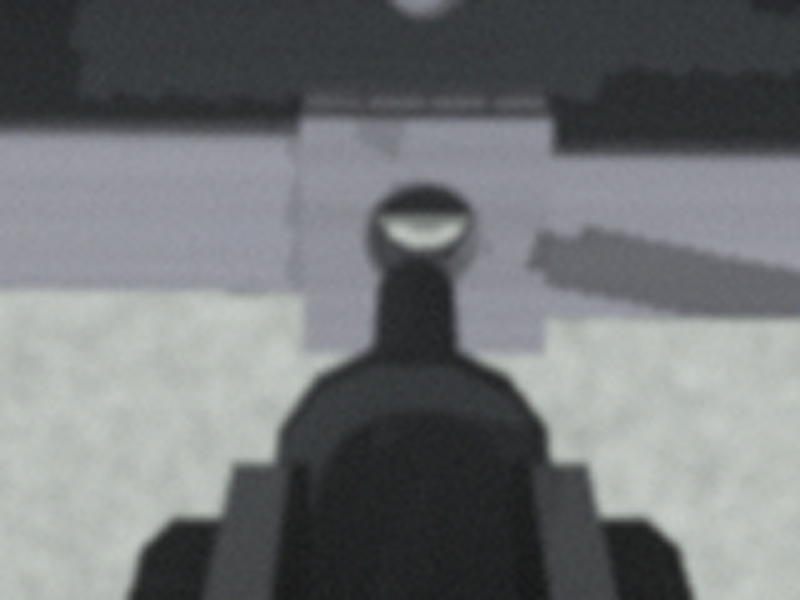

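The hole is at crop (422,236) and the tip at (415,262). It's about 1 mm off in tool y, so I'll correct that and lower.

{"name": "move_arm", "arguments": {"deltas": [[[0.0008,0.0013,0,0,1],[0.0008,0.0013,0.01,0,1],[0.0008,0.0013,0.02,0,1],[0.0008,0.0013,0.03,0,1],[0.0008,0.0013,0.037,0,1],[0.0008,0.0013,0.037,0,1]]]}}

```text
clock: 17.9
position: [0.6057, 0.0481, 0.1378]
ee_rot: [-0.001, -0.13, 0.992, 0.0]
contact_force: [-0.1, -0.5, -1.0]
width: 0.0179
gripper_force: 44.3
```

```bash
python3 st.py
```

```text
0.0897 -0.0 0.1378 [-0.1 -0.5 -1. ] 17.9
```

{"name": "move_arm", "arguments": {"deltas": [[[0,0,0.012,0,1],[0,0,0.024,0,1],[0,0,0.036,0,1],[0,0,0.044,0,1],[0,0,0.047,0,1],[0,0,0.047,0,1]]]}}

```text
clock: 18.5
position: [0.606, 0.0481, 0.1011]
ee_rot: [-0.0, -0.13, 0.992, 0.0]
contact_force: [0.2, -0.0, -1.3]
width: 0.0176
gripper_force: 44.3
```

```bash
python3 st.py
```

```text
0.09 -0.0001 0.1011 [ 0.2 -0.  -1.3] 18.5
```

{"name": "move_arm", "arguments": {"deltas": [[[0,0,0.002,0,1],[0,0,0.003,0,1],[0,0,0.003,0,1],[0,0,0.003,0,0.5],[0,0,0.003,0,0.2],[0,0,0.003,0,0.2],[0,0,0.003,0,0.2]]]}}

```text
clock: 19.2
position: [0.6064, 0.048, 0.0995]
ee_rot: [0.0, -0.13, 0.992, -0.0]
contact_force: [-0.9, -0.8, 0.7]
width: 0.0339
gripper_force: 0.0
```

{"name": "move_arm", "arguments": {"deltas": [[[0,0,-0.02,0,0.2],[0,0,-0.06,0,0.2],[0,0,-0.1,0,0.2],[0,0,-0.16,0,0.2],[0.05,0,-0.2,0,0.2],[0.05,0,-0.2,0,0.2],[0.05,0,-0.2,0,0.2]]]}}

```text
clock: 19.9
position: [0.5676, 0.0377, 0.2605]
ee_rot: [0.001, -0.13, 0.992, -0.0]
contact_force: [0.1, 0.2, -0.4]
width: 0.0341
gripper_force: 0.0
```

```bash
python3 st.py; python3 - <<'E'
from h import *
s=manip.get_state(); C=cam('wrist',s); b=manip.get_image('wrist')[:,:,::-1]; v=manip.get_image('side')[:,:,::-1]
p=proj(C,[[.6071,.0472,.08]])[0]; print(p,s['width']); u,w=p.astype(int); w=max(w,60)
o=np.hstack([cv2.resize(b[w-60:w+60,u-80:u+80],(400,300)),cv2.resize(v[120:240,260:420],(400,300))]); cv2.imwrite('pics/f.png',o)
E
```

```text
0.0502 -0.0002 0.2605 [ 0.1  0.2 -0.4] 19.9
[321.45557807 208.74187012] 0.034125276994293775
```

View pics/f.png

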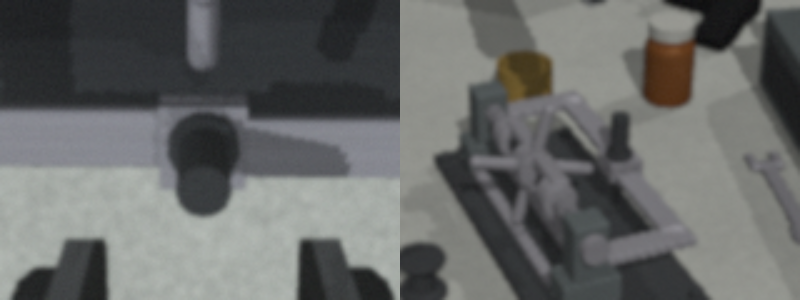

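The rod stands upright through both eyes with its collar seated: collar at (203,145) in the left half, rod at (620,140) in the right half. The gripper is clear of everything, so I'm handing in.

```bash
python3 -c "
from rig import manip
print(manip.sign_off())"
```

```text
the job is handed in; nothing more can be done
None
```

The turnbuckle is wound to its stop, the lock rod stands released through both eyes with its collar on the upper one, and the job is handed in at about 20 s; one early push jammed on a spoke at about 106 N (wrist limit 120 N), and the sign-off returned no verdict.

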